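# Index the varnishing turntable and hold the box lid open

### The job

Turn the varnishing turntable anticlockwise (seen from above) by its orange-topped post, with the box lid still shut, until the spring plunger clicks into its detent and the lid's brass handle faces the robot's side. Then take the brass handle, lift the lid to 60 degrees above level so that its underside can be varnished, and finish while still holding it there by the handle, since the lid falls shut if let go. Leave the other things on the bench where they are.

Things in the scene. Friction and masses are not known exactly. Their poses are not given: they have to be found in the camera images.
- base: Round dark steel base of the turntable, 240 mm across, 30 mm high, fixed to the bench; origin at the centre of its underside, on the turntable's vertical axis. Its +x points to the red plunger housing (40 mm high block on the far side, 195 to 229 mm from the axis), so its -x points roughly to the robot.
- turntable (a joint): Angle of the grey disc (340 mm across, top 48 mm above the bench), rad, growing anticlockwise from above; range -0.3 to 1.85, starts -0.15 to 0.45. The detent is at 1.571, where the lid's handle faces along the base's -x. The disc stays where it is left (friction 0.15 N m); entering or leaving the detent takes about 0.7 N m (5 N at the post); within 0.05 rad it centres itself. Pushed further, it overruns.
- plunger_tip (a point): Centre of the 16 mm steel ball of the spring plunger, 178 mm from the turntable's axis along the base's +x, 40 mm above the bench. At the detent it sits between two brass ridges on the disc's rim, at the end of a red stripe painted on the disc.
- post_grip (a point): Gripping point on the axis of the upright round post that stands on the disc, 24 mm in diameter, 140 mm from the turntable's axis; steel below, orange on its top 38 mm. This point is 18 mm below the post's top, 120 mm above the bench; the box wall is 43 mm from the post's surface. At the detent the post is on the base's -y side.
- lid (a joint): Opening angle of the box lid in rad: 0 shut (level), growing as its handle edge rises, stop at 1.4. 60 degrees is 1.047. No stay: it falls shut from any angle. Lid and handle together weigh 0.25 to 0.55 kg.
- lid_hinge (a point): Middle of the lid's hinge line (level, 124 mm above the bench), in the lid's mid-thickness. The dark wooden box (170 mm along the hinge, 130 mm across, top 118 mm above the bench) is fixed to the disc; its hinge line is 65 mm from the turntable's axis, on the side away from the handle. The lid is 12 mm thick and 176 mm along the hinge by 130 mm.
- bar (a point): Middle of the straight round grip of the lid's brass U-shaped handle: 10 mm in diameter, parallel to the hinge line, 172 mm from the hinge in the plane of the lid. The free length between its two arms is 90 mm and the gap between grip and lid edge is 37 mm, open above and below. It turns with the lid: a gripper closed across it from above lets it pivot between the pads.
- handle: The lid's whole brass handle (grip and two arms), fixed to the lid; origin at the same point as the hinge point, its +y axis points from hinge to grip in the lid's plane, +x along the hinge line.
- sander: loose yellow sanding block 75 x 110 x 35 mm, close to the turntable; origin at its underside or middle; must not be disturbed
- brush: loose paint brush 200 mm long lying close to the turntable; origin at its underside or middle; must not be disturbed
- brush2: loose paint brush 220 mm long with dark handle, lying on the bench; origin at its underside or middle; must not be disturbed
- screwdriver: loose orange screwdriver 200 mm long, lying on the bench; origin at its underside or middle; must not be disturbed
- varnish: loose green glass varnish bottle, 90 mm across, 220 mm tall; origin at its underside or middle; must not be disturbed
- glue: loose white glue bottle, 60 mm across, 170 mm tall; origin at its underside or middle; must not be disturbed
- tin: loose open steel cup, 80 mm across, 90 mm tall; origin at its underside or middle; must not be disturbed

How it is judged:
By the outcome, as a careful person would: the job done as asked, in the order asked, and still so for the second after the job is handed in, while the arm keeps its last pose, push and grip.
It also fails if it takes over 58 s, if anything falls off the work surface, if the arm or the gripper's body presses on something with over 40 N, if the wrist force passes 120 N, or if a joint passes its speed limit or range.

### The arm

A 6-joint arm with a two-finger parallel gripper is mounted at the origin on the work surface. World frame = base frame: x ahead of the robot, y to its left, z up, the work surface at z = 0. Lengths are in m, angles in rad, forces in N, time in s.
With the tool pointing down it reaches from about 0.4 to 0.825 m from the base axis. Payload 7 kg.
Tool frame: the origin (TCP) lies midway between the tips of the shut fingers; the grasp point (between the pads) lies arm.hold_point_z behind it (arm.hold_point_z is the distance from the TCP to the grasp point, in m); z points along the fingers, y is the line along which they close (so a half turn about z gives the same grasp; the last joint's range is limited). The gripper opens to 88 mm and grips with 3 to 60 N. Pads are 19 mm wide; open, the fingers measure 130 mm over their backs; the gripper's body (78 mm by 193 mm) begins 47 mm behind the grasp point.
Start: joints at [1.543, 0.359, 0.012, 0, -1.224, -0.288], TCP at [0.21, 0.642, 0.227] pointing down, gripper open.
Joint ranges: [-3.07, 3.07], [-1.43, 2.12], [-1.02, 1.25], [-3.03, 1.67], [-3.05, -0], [-3.03, 3.03]. Speed limits (rad/s): [2.39, 2.39, 3.01, 3.14, 3.14, 3.14].

### API

Orientations are given as [roll, pitch, yaw] about the fixed x, y, z axes, in that order (R = Rz(yaw) Ry(pitch) Rx(roll)).
In Python, from station import arm gives the robot as it stands.
- The arm moves only by the shell command python3 -m crank 'ROWS' [OPENING] [FORCE]. ROWS is JSON, a list that holds one entry, the list of rows, each a list of 4 numbers: the shift along the tool's x, y, z in units of 25 mm (1.0 is 25 mm), then the turn about the tool's z in units of 5 degrees (1.0 is 5 degrees). A call has 1 to 12 rows; each row is the pose to reach, as a shift and turn from the pose commanded when the call began, along the tool's axes at that moment; what a row does not reach only later rows make up. A row lasts 1/8 s, in which the tool goes at most 62.5 mm and 10.7 degrees, less where a joint would pass 70% of its speed; a pose out of reach is approached as far as the arm can. A call with a gripper value outside its range is refused whole. OPENING is the closure, from 0 (fully open) to 1 (shut), set as the call begins (- or left out, the last holds). The fingers move at their own pace and stop on an object; FORCE is the grip in N (left out, the last holds). Time passes only in rows, so rows that repeat a pose let the fingers close. It gives the time, the measured TCP pose, the force, the opening and the grip force at its end, in the units of the state.
- arm.get_state(): the state, without advancing time (a new reading comes with each control period).
- arm.grab_frame(name): name is "side" or "top" or "wrist"; returns (picture, depth): 400x640x3 uint8, red, green, blue; 400x640 float32, m along the optical axis (not along the pixel's ray), 0 where there is no reading.
- arm.get_calibration(name): a dict with "mtx" (3x3 intrinsics, pixels), "R" (3x3) and "t" (3): a world point X has camera coordinates R X + t; the wrist camera has in their place "mount" (4x4, takes a point from camera to tool coordinates, whose origin is the TCP and whose axes are the flange's). Camera axes: x right, y down, z forward; pixel columns grow to the right and rows downward; lengths in m; the calibration is good to about 2 mm. A picture is of the moment at which its call begins: read the wrist's pose just before it. get_calibration takes no time and is no camera call.
- arm.job_done(): hands the job in; it is judged then, once.
Trained networks look in the newest picture that a camera, given by its name, has taken for a name from the list of things; names that differ only in an ending like _2 or _b are one class to them, and where a whole thing is asked for, a point or a joint stands for the part that bears it (a point fixed in the world has none). Each returns a list of dicts, best first, with "score" (0 to 1); they miss things now and then, are a little off and sometimes report something else, mostly with a low value. They report only what shows in the picture. A call takes as long as a camera call.
- arm.recognise(thing, camera): "extent" ([left, top, width, height] in pixels, round what is visible of it).
- arm.trace(thing, camera): "mask" (400x640 bool, what is visible of it) and "extent" ([left, top, width, height] in pixels, round what is visible of it).
The state is a dict: "t": time; "q": joint angles; "qd": joint speeds; "joint_efforts": joint torques, N m; "eef_pos": TCP position; "ee_rot": TCP orientation; "force": force on the tool from outside, world axes, zero at the start; "moment": the same for the moment, N m; "width": finger opening in m; "gripper_force": force on a finger pad.
Only numpy, scipy, OpenCV 4.12 (cv2) and the standard library are available. Lean on these libraries where they do the work, as an engineer would, in place of code of your own. Each camera call takes 0.05 s, during which the arm holds its last target. There are 200 camera calls.

## Working session

There is one attempt and no reset: what is moved stays moved. The work goes in short steps, Python scripts to look and compute and a shell command to move; the robot and the scene stay as the last step left them, time stands still between calls to the robot, and variables do not carry over. Pictures are saved under pics/ and viewed, at most 10 in all, crops included, and the job is handed in when it is done.

```bash
ls; mkdir -p pics; cat > h.py <<'E'
import numpy as np,cv2
from station import arm
from scipy.spatial.transform import Rotation as Ro
def pose():
    s=arm.get_state();T=np.eye(4);T[:3,:3]=Ro.from_euler('xyz',s['ee_rot']).as_matrix();T[:3,3]=s['eef_pos'];return T,s
def c2w(name,T=None):
    c=arm.get_calibration(name);M=np.eye(4)
    if 'mount' in c: M=T@np.array(c['mount'])
    else:
        R=np.array(c['R']);M[:3,:3]=R.T;M[:3,3]=-R.T@np.array(c['t'])
    return np.array(c['mtx']),M
def cloud(name):
    T,s=pose();p,d=arm.grab_frame(name);K,M=c2w(name,T)
    v,u=np.mgrid[:400,:640];X=np.stack([(u-K[0,2])/K[0,0]*d,(v-K[1,2])/K[1,1]*d,d],-1)@M[:3,:3].T+M[:3,3]
    X[d==0]=np.nan
    return p,d,X
def save(p,n): cv2.imwrite('pics/'+n,cv2.cvtColor(p,cv2.COLOR_RGB2BGR))
E
python3 - <<'E'
from h import *
print(arm.hold_point_z,arm.get_state())
for n in ['top','side']:
    p,d,X=cloud(n);save(p,n+'1.png')
    for th in ['base','turntable','post_grip','lid','handle','plunger_tip','sander','brush','varnish','glue','tin']:
        r=arm.trace(th,n)
        for q in r[:1]:
            m=q['mask']; print(n,th,round(q['score'],2),np.round(q['extent']),np.round(np.nanmedian(X[m],0),3),np.round(np.nanpercentile(X[m],[2],axis=0),3),np.round(np.nanpercentile(X[m],[98],axis=0),3))
E
```

```text
pics
0.0188 {'t': 0.0, 'q': array([ 1.54309246e+00,  3.59388169e-01,  1.10068568e-02, -3.41054307e-04,
       -1.22406696e+00, -2.88136427e-01]), 'qd': array([-0.0004913 ,  0.00122522, -0.00247364,  0.00034038,  0.00010535,
        0.00120005]), 'joint_efforts': array([-3.40914403e-04, -5.82726824e+01,  2.93048269e+01,  6.99672773e+00,
        6.92003465e-03, -1.63108357e-04]), 'eef_pos': array([0.20951861, 0.64112905, 0.22560085]), 'ee_rot': array([ 3.13991770e+00, -1.62080188e-04, -3.15956322e-01]), 'force': array([ 0.02370126, -0.50337099, -0.52870157]), 'moment': array([-0.02946176, -0.00846444, -0.0112706 ]), 'gripper_force': 0.0, 'width': 0.0873723703649798}
top base 0.63 [298. 111.  93. 111.] [ 0.611 -0.076  0.05 ] [[ 0.46  -0.233  0.038]] [[0.795 0.072 0.137]]
top turntable 0.77 [299. 127.  91.  98.] [ 0.607 -0.079  0.05 ] [[ 0.458 -0.235  0.039]] [[0.766 0.072 0.137]]
top post_grip 0.8 [296. 132.  97.  89.] [ 0.607 -0.078  0.05 ] [[ 0.458 -0.234  0.038]] [[0.765 0.073 0.137]]
top lid 0.74 [313. 146.  54.  54.] [ 0.612 -0.077  0.13 ] [[ 0.529 -0.147  0.052]] [[0.697 0.026 0.1
[... 1113 characters left out ...]
 0.603 -0.09   0.131] [[ 0.524 -0.148  0.121]] [[0.695 0.023 0.134]]
side plunger_tip 0.95 [294. 185. 114.  79.] [ 0.563 -0.133  0.05 ] [[ 0.45  -0.243  0.037]] [[0.761 0.052 0.133]]
side sander 0.56 [262. 206.  37.  24.] [0.487 0.114 0.033] [[0.444 0.091 0.004]] [[0.548 0.163 0.038]]
side brush 0.91 [168. 184.  17.  33.] [0.288 0.465 0.018] [[0.23  0.362 0.   ]] [[0.342 0.551 0.022]]
side varnish 0.64 [239. 120.  23.  61.] [0.583 0.436 0.104] [[0.555 0.417 0.005]] [[0.63  0.479 0.219]]
side glue 0.88 [209. 144.  20.  44.] [0.45  0.437 0.077] [[0.428 0.424 0.001]] [[0.483 0.521 0.169]]
side tin 0.7 [456. 270.  39.  49.] [ 0.623 -0.477  0.061] [[ 0.602 -0.51   0.003]] [[ 0.676 -0.438  0.091]]
```

```bash
python3 - <<'E'
import cv2
a=cv2.imread('pics/top1.png')[80:260,220:480];b=cv2.imread('pics/side1.png')[110:330,150:510]
cv2.imwrite('pics/t1.png',cv2.resize(a,None,fx=3,fy=3,interpolation=2))
cv2.imwrite('pics/s1.png',cv2.resize(b,None,fx=2.2,fy=2.2,interpolation=2))
E
```

```text
(no output)
```

View pics/t1.png

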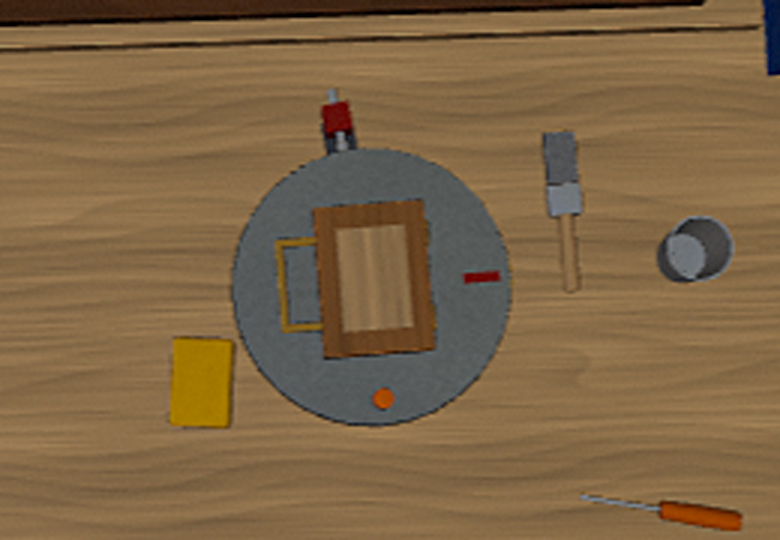

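View pics/s1.png

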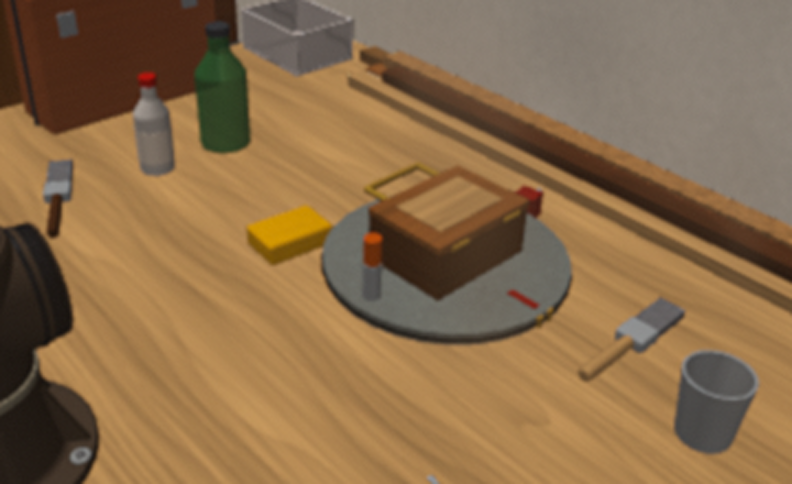

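The top view crop shows the disc with the handle facing left (+y, crop px ~283,285), the orange post on the robot's side (383,398), and the red stripe on the right. The plunger is at the far side (337,115) and the sander at lower left. The turn needed is about 90° anticlockwise. Next I'll get exact geometry.

```bash
cat >> h.py <<'E'
def geom(name='top'):
    p,d,X=cloud(name);hsv=cv2.cvtColor(p,cv2.COLOR_RGB2HSV).astype(int);H,S,V=hsv[...,0],hsv[...,1],hsv[...,2]
    near=np.hypot(X[...,0]-.61,X[...,1]+.08)<.26
    out={}
    disc=near&(S<60)&(abs(X[...,2]-.049)<.006)&(np.hypot(X[...,0]-.61,X[...,1]+.08)<.185)
    c=cv2.findContours(disc.astype(np.uint8),cv2.RETR_EXTERNAL,cv2.CHAIN_APPROX_NONE)[0];c=max(c,key=len)[:,0]
    P=X[c[:,1],c[:,0],:2];P=P[~np.isnan(P).any(1)]
    from scipy.optimize import least_squares
    r=least_squares(lambda a:np.hypot(*(P-a[:2]).T)-a[2],[.61,-.08,.17],loss='soft_l1',f_scale=.003).x
    out['axis']=r[:2];print('circle',r.round(4))
    red=near&((H<6)|(H>172))&(S>150)
    for k,m in dict(housing=red&(X[...,0]>r[0]+.15)&(X[...,2]>.034),stripe=red&(abs(X[...,2]-.049)<.008)&(np.hypot(X[...,0]-r[0],X[...,1]-r[1])<.17),
        post=near&(H>=6)&(H<14)&(S>190)&(V>150)&(X[...,2]>.11),
        brass=near&(H>17)&(H<27)&(S>110)&(X[...,2]>.1)).items():
        if m.sum()<3: print(k,m.sum());continue
        q=X[m];ce=(q.min(0)+q.max(0))/2;v=q.mean(0)[:2]-r[:2]
        print(k,m.sum(),'mean',q.mean(0).round(4),'mid',ce.round(4),'r',np.hypot(*v).round(4),'ang',np.degrees(np.arctan2(v[1],v[0])).round(2))
        out[k]=q
    return p,out
E
python3 - <<'E'
from h import *
geom('top');geom('side')
E
```

```text
circle [ 0.6126 -0.0795  0.1665]
housing 84 mean [ 0.8202 -0.044   0.0517] mid [ 0.8203 -0.0428  0.0497] r 0.2107 ang 9.7
stripe 33 mean [ 0.6193 -0.2143  0.048 ] mid [ 0.6204 -0.2139  0.0476] r 0.135 ang -87.16
post 28 mean [ 0.4729 -0.0853  0.1373] mid [ 0.4725 -0.0858  0.1378] r 0.1398 ang -177.61
brass 141 mean [ 0.6085 -0.0029  0.1286] mid [ 0.6148 -0.0593  0.1297] r 0.0767 ang 93.08
circle [ 0.6107 -0.0864  0.1616]
housing 44 mean [ 0.8232 -0.0515  0.0504] mid [ 0.8229 -0.0495  0.0462] r 0.2153 ang 9.32
stripe 30 mean [ 0.6202 -0.2154  0.0492] mid [ 0.6198 -0.2145  0.0492] r 0.1294 ang -85.77
post 23 mean [ 0.4721 -0.088   0.1388] mid [ 0.4716 -0.0874  0.1391] r 0.1386 ang -179.37
brass 138 mean [ 0.6055 -0.0158  0.127 ] mid [ 0.6162 -0.0598  0.1255] r 0.0708 ang 94.23
```

```bash
cat >> h.py <<'E'
def rows(W,n):
    "W: waypoints x,y,z,yaw(deg); n rows per leg; prints rows in tool units from the measured pose"
    T,s=pose();yaw=np.degrees(s['ee_rot'][2]);a=np.r_[s['eef_pos'],yaw];o=[]
    for w,k in zip(W,n):
        w=np.array(w,float)
        for i in range(1,k+1):
            b=a+(w-a)*i/k;o.append(np.r_[T[:3,:3].T@(b[:3]-s['eef_pos'])/.025,-(b[3]-yaw)/5])
        a=w
    print(s['t'],s['eef_pos'].round(4),yaw.round(2),s['width']);print(np.array(o).round(2).tolist())
E
python3 - <<'E'
from h import *
rows([(.43,.16,.23,-138),(.473,-.0855,.2,-177.6)],[12,6])
E
```

```text
1.3 [0.2097 0.6416 0.2266] -18.09 0.08775891966241611
[[1.2, 1.3, -0.01, 2.0], [2.39, 2.6, -0.02, 4.0], [3.59, 3.89, -0.03, 6.0], [4.79, 5.19, -0.05, 7.99], [5.98, 6.49, -0.06, 9.99], [7.18, 7.79, -0.07, 11.99], [8.38, 9.09, -0.08, 13.99], [9.57, 10.38, -0.09, 15.99], [10.77, 11.68, -0.1, 17.99], [11.97, 12.98, -0.11, 19.98], [13.16, 14.28, -0.13, 21.98], [14.36, 15.57, -0.14, 23.98], [15.14, 17.04, 0.06, 25.3], [15.92, 18.51, 0.26, 26.62], [16.7, 19.97, 0.46, 27.94], [17.48, 21.44, 0.66, 29.26], [18.26, 22.91, 0.86, 30.58], [19.05, 24.37, 1.06, 31.9]]
```

```bash
python3 -m crank '[[[1.2,1.3,0,2],[2.4,2.6,0,4],[3.6,3.9,0,6],[4.8,5.2,0,8],[6,6.5,0,10],[7.2,7.8,0,12],[8.4,9.1,0,14],[9.6,10.4,0,16],[10.8,11.7,0,18],[12,13,0,20],[13.2,14.3,0,22],[14.4,15.6,0,24]]]' 0 30; python3 - <<'E'
from h import *
rows([(.473,-.0855,.2,-177.6)],[7])
E
```

```text
t: 2.8
eef_pos: [0.4312, 0.1578, 0.227]
ee_rot: [-3.142, 0.001, -2.416]
force: [1.0, 0.4, -0.2]
width: 0.0876
gripper_force: 0.0
2.8 [0.4312 0.1578 0.227 ] -138.41 0.08761770744301968
[[0.74, -1.2, 0.15, 1.12], [1.49, -2.4, 0.31, 2.24], [2.23, -3.6, 0.46, 3.36], [2.98, -4.79, 0.61, 4.48], [3.72, -5.99, 0.77, 5.6], [4.47, -7.19, 0.92, 6.72], [5.21, -8.39, 1.07, 7.84]]
```

```bash
python3 -m crank '[[[0.8,-1.2,0.1,1.1],[1.5,-2.4,0.3,2.2],[2.2,-3.6,0.5,3.4],[3,-4.8,0.6,4.5],[3.7,-6,0.8,5.6],[4.5,-7.2,0.9,6.7],[5.2,-8.4,1.1,7.8],[5.2,-8.4,1.1,7.8]]]'; python3 - <<'E'
from h import *
p,o=geom('wrist');save(p,'w1.png')
rows([(.473,-.0855,.101,-177.6)],[4])
E
```

```text
t: 3.8
eef_pos: [0.4741, -0.0858, 0.1987]
ee_rot: [-3.141, -0.001, -3.095]
force: [0.4, 0.3, 0.1]
width: 0.0878
gripper_force: 0.0
circle [ 0.5904 -0.0814  0.1447]
housing 0
stripe 5 mean [ 0.6228 -0.1939  0.0491] mid [ 0.6226 -0.1941  0.0491] r 0.1171 ang -73.97
post 537 mean [ 0.4727 -0.087   0.1379] mid [ 0.4731 -0.087   0.1371] r 0.1178 ang -177.25
brass 6963 mean [ 0.4733 -0.0633  0.2528] mid [ 0.545  -0.0715  0.2034] r 0.1186 ang 171.25
3.85 [ 0.4741 -0.0849  0.1989] -177.2 0.08800772006554121
[[0.01, -0.01, 0.98, 0.02], [0.02, -0.01, 1.96, 0.04], [0.03, -0.02, 2.94, 0.06], [0.04, -0.02, 3.92, 0.08]]
```

View pics/w1.png

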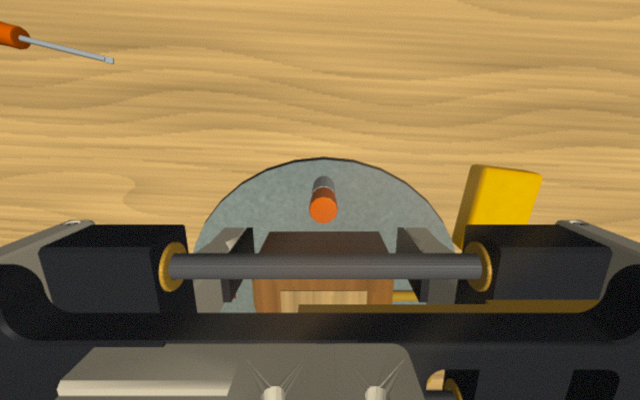

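The wrist view shows the post's orange top (323,207) centred between the open fingers. The sander is clear on the right, so I'll go down and grip.

```bash
python3 -m crank '[[[0,0,1,0],[0,0,2,0],[0,0,3,0],[0,0,3.9,0],[0,0,3.9,0]]]'; python3 -m crank '[[[0,0,0,0],[0,0,0,0],[0,0,0,0],[0,0,0,0],[0,0,0,0],[0,0,0,0]]]' 1 30; python3 - <<'E'
from h import *
T,s=pose();C=np.array([.6126,-.0795]);v=s['eef_pos'][:2]-C
print(s['eef_pos'],np.hypot(*v),np.degrees(np.arctan2(v[1],v[0])))
ph0=np.degrees(np.arctan2(v[1],v[0]));R=np.hypot(*v);y0=np.degrees(s['ee_rot'][2])
for ph in np.arange(5,101,5):
    a=np.radians(ph0+ph);b=np.r_[C+R*np.array([np.cos(a),np.sin(a)]),s['eef_pos'][2]]
    print(ph,(T[:3,:3].T@(b-s['eef_pos'])/.025).round(2),-ph/5)
E
```

```text
t: 4.47
eef_pos: [0.4732, -0.0835, 0.1006]
ee_rot: [-3.141, -0.003, -3.089]
force: [0.0, -0.3, -0.1]
width: 0.0879
gripper_force: 0.0
t: 5.22
eef_pos: [0.4742, -0.0841, 0.1016]
ee_rot: [-3.142, -0.0, -3.091]
force: [0.2, -0.0, 0.2]
width: 0.0334
gripper_force: 0.0
[ 0.47421425 -0.08409381  0.10156772] 0.13846197575317065 -178.09872479817724
5 [-0.01 -0.48  0.  ] -1.0
10 [-0.07 -0.96  0.  ] -2.0
15 [-0.16 -1.44  0.  ] -3.0
20 [-0.3 -1.9  0. ] -4.0
25 [-0.48 -2.35  0.  ] -5.0
30 [-0.69 -2.78  0.  ] -6.0
35 [-0.95 -3.19  0.  ] -7.0
40 [-1.23 -3.58  0.  ] -8.0
45 [-1.55 -3.94  0.  ] -9.0
50 [-1.9  -4.28  0.  ] -10.0
55 [-2.28 -4.58  0.  ] -11.0
60 [-2.68 -4.84  0.  ] -12.0
65 [-3.11 -5.07  0.  ] -13.0
70 [-3.55 -5.27  0.  ] -14.0
75 [-4.01 -5.42  0.  ] -15.0
80 [-4.48 -5.53  0.  ] -16.0
85 [-4.96 -5.61  0.  ] -17.0
90 [-5.44 -5.63 -0.  ] -18.0
95 [-5.92 -5.62 -0.  ] -19.0
100 [-6.4  -5.57 -0.  ] -20.0
```

```bash
python3 -m crank '[[[0,0,0,0],[0,0,0,0],[0,0,0,0],[0,0,0,0],[0,-0.25,0,-0.5],[0,-0.5,0,-1],[-0.1,-1,0,-2],[-0.2,-1.4,0,-3],[-0.3,-1.9,0,-4],[-0.5,-2.35,0,-5],[-0.7,-2.8,0,-6],[-0.7,-2.8,0,-6]]]'; python3 - <<'E'
from h import *
T,s=pose();C=np.array([.6126,-.0795]);v=s['eef_pos'][:2]-C
print(s['force'],np.hypot(*v),np.degrees(np.arctan2(v[1],v[0])))
p,o=geom('top')
E
```

```text
t: 6.72
eef_pos: [0.4948, -0.1541, 0.1015]
ee_rot: [3.141, -0.002, -2.567]
force: [-3.1, -3.3, 3.5]
width: 0.0234
gripper_force: 30.0
[-3.09819451 -3.27182886  3.52187376] 0.13944047359104378 -147.65543620977002
circle [ 0.6232 -0.0806  0.1551]
housing 84 mean [ 0.8204 -0.044   0.051 ] mid [ 0.8212 -0.0427  0.0496] r 0.2005 ang 10.51
stripe 36 mean [ 0.6839 -0.1935  0.0485] mid [ 0.6847 -0.1936  0.0482] r 0.1282 ang -61.75
post 0
brass 115 mean [ 0.5406 -0.001   0.2891] mid [ 0.5181 -0.0448  0.3798] r 0.1147 ang 136.06
```

```bash
cat >> h.py <<'E'
def arc(steps,C=(.6126,-.0795)):
    T,s=pose();v=s['eef_pos'][:2]-C;p0=np.arctan2(v[1],v[0]);R=.1398
    for ph in steps:
        a=p0+np.radians(ph);b=np.r_[C+R*np.array([np.cos(a),np.sin(a)]),s['eef_pos'][2]]
        print(ph,(T[:3,:3].T@(b-s['eef_pos'])/.025).round(2),-ph/5)
E
python3 - <<'E'
from h import *
arc([5,10,15,20,25,30,35,40,45,50])
E
```

```text
5 [-0.   -0.49 -0.  ] -1.0
10 [-0.06 -0.97 -0.  ] -2.0
15 [-0.16 -1.45 -0.  ] -3.0
20 [-0.3  -1.92 -0.  ] -4.0
25 [-0.48 -2.37 -0.  ] -5.0
30 [-0.7 -2.8 -0. ] -6.0
35 [-0.96 -3.22 -0.  ] -7.0
40 [-1.25 -3.61 -0.  ] -8.0
45 [-1.58 -3.97 -0.  ] -9.0
50 [-1.93 -4.31 -0.  ] -10.0
```

```bash
python3 -m crank '[[[0,-0.5,0,-1],[-0.05,-1,0,-2],[-0.15,-1.45,0,-3],[-0.3,-1.9,0,-4],[-0.5,-2.4,0,-5],[-0.7,-2.8,0,-6],[-0.95,-3.2,0,-7],[-1.25,-3.6,0,-8],[-1.6,-4,0,-9],[-1.95,-4.3,0,-10],[-1.95,-4.3,0,-10]]]'; python3 - <<'E'
from h import *
T,s=pose();C=np.array([.6126,-.0795]);v=s['eef_pos'][:2]-C
print(s['force'],np.hypot(*v),np.degrees(np.arctan2(v[1],v[0])))
p,o=geom('top');w=o['stripe'].mean(0)[:2]-C;print('stripe',np.hypot(*w),np.degrees(np.arctan2(w[1],w[0])))
arc([3,6,9,12,15,17,18,19,20])
E
```

```text
t: 8.15
eef_pos: [0.5948, -0.2189, 0.1016]
ee_rot: [3.141, -0.003, -1.693]
force: [-2.9, -11.5, 0.9]
width: 0.0236
gripper_force: 30.0
[ -2.85833164 -11.54191959   0.87376882] 0.14056224339452406 -97.29161474132815
circle [ 0.5913 -0.0776  0.178 ]
housing 104 mean [ 0.8072 -0.0545  0.0505] mid [ 0.7909 -0.0671  0.0504] r 0.2171 ang 6.11
stripe 23 mean [ 0.7434 -0.0968  0.0478] mid [ 0.7432 -0.097   0.0483] r 0.1532 ang -7.21
post 0
brass 100 mean [ 0.5042 -0.1046  0.3525] mid [ 0.4979 -0.1148  0.4147] r 0.0912 ang -162.72
stripe 0.13189145858307 -7.538215300296819
3 [-0.04 -0.29 -0.  ] -0.6
6 [-0.06 -0.58 -0.  ] -1.2
9 [-0.09 -0.88 -0.  ] -1.8
12 [-0.15 -1.16 -0.  ] -2.4
15 [-0.21 -1.45 -0.  ] -3.0
17 [-0.26 -1.64 -0.  ] -3.4
18 [-0.29 -1.73 -0.  ] -3.6
19 [-0.32 -1.82 -0.  ] -3.8
20 [-0.36 -1.91 -0.  ] -4.0
```

```bash
python3 -m crank '[[[0,-0.3,0,-0.6],[0,-0.6,0,-1.2],[-0.05,-0.9,0,-1.8],[-0.1,-1.15,0,-2.4],[-0.15,-1.45,0,-3],[-0.2,-1.65,0,-3.4],[-0.2,-1.65,0,-3.4],[-0.2,-1.65,0,-3.4]]]'; python3 - <<'E'
from h import *
T,s=pose();C=np.array([.6126,-.0795]);v=s['eef_pos'][:2]-C
print(s['force'],np.hypot(*v),np.degrees(np.arctan2(v[1],v[0])))
p,o=geom('top');w=o['stripe'].mean(0)[:2]-C;print('stripe',np.hypot(*w),np.degrees(np.arctan2(w[1],w[0])))
save(p[80:260,220:480].repeat(3,0).repeat(3,1),'t2.png')
E
```

```text
t: 9.2
eef_pos: [0.6365, -0.2179, 0.1015]
ee_rot: [-3.142, -0.002, -1.398]
force: [1.8, -6.8, -1.8]
width: 0.0237
gripper_force: 30.0
[ 1.81261899 -6.81426417 -1.82597968] 0.1404762793159124 -80.18639869566685
circle [ 0.5671 -0.1051  0.1022]
housing 82 mean [ 0.8204 -0.0443  0.0501] mid [ 0.8218 -0.0442  0.0484] r 0.2605 ang 13.49
stripe 0
post 0
brass 125 mean [ 0.5364 -0.1133  0.2957] mid [ 0.5236 -0.1132  0.4149] r 0.0317 ang -165.01Traceback (most recent call last):
  File "<stdin>", line 4, in <module>
KeyError: 'stripe'
```

```bash
python3 -m crank '[[[0,0,0,0],[0,0,0,0],[0,0,0,0],[0,0,0,0],[0,0,-1,0],[0,0,-2.5,0],[0,0,-4,0],[1.5,0,-5,0],[4,0,-5,0],[6,0,-5,0],[6,0,-5,0]]]' 0; python3 - <<'E'
from h import *
C=np.array([.6126,-.0795]);p,o=geom('top');save(p[80:260,220:480].repeat(3,0).repeat(3,1),'t2.png')
for k in o:
    if k=='axis': continue
    w=o[k].mean(0)[:2]-C;print(k,np.hypot(*w),np.degrees(np.arctan2(w[1],w[0])))
E
```

```text
t: 10.62
eef_pos: [0.6614, -0.3681, 0.225]
ee_rot: [3.14, 0.0, -1.402]
force: [-0.0, 0.3, -0.3]
width: 0.0875
gripper_force: 0.0
circle [ 0.6215 -0.0623  0.1458]
housing 84 mean [ 0.8203 -0.044   0.0513] mid [ 0.8201 -0.0427  0.0494] r 0.1996 ang 5.26
stripe 28 mean [ 0.747  -0.0565  0.0496] mid [ 0.7463 -0.0565  0.0503] r 0.1256 ang 2.65
post 0
brass 105 mean [ 0.5372 -0.0938  0.2729] mid [ 0.5656 -0.171   0.424 ] r 0.09 ang -159.52
housing 0.21074643205193186 9.705650424169784
stripe 0.13635969660813982 9.722464407159055
brass 0.07671194874037887 -169.2801384538927
```

View pics/t2.png

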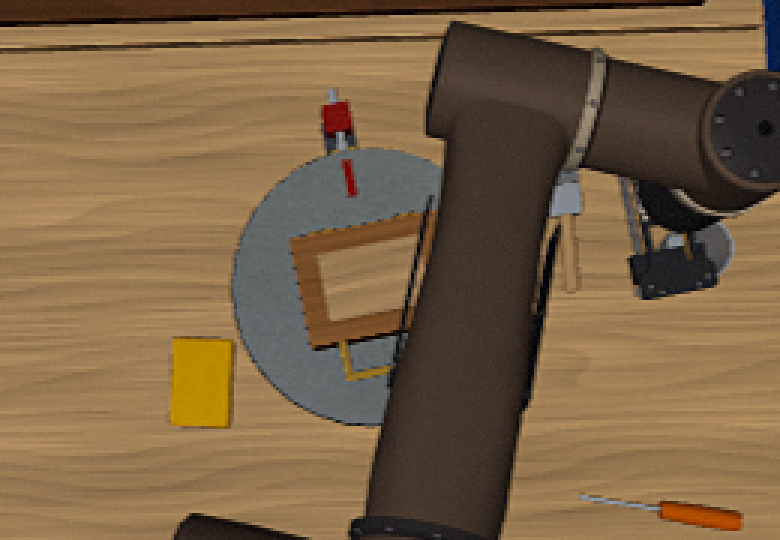

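The stripe (at 9.72°) lines up with the red housing (9.71°), and the brass ridges sit at the plunger (340,150). The detent is reached and the handle faces the robot. Next is the bar.

```bash
python3 - <<'E'
from h import *
rows([(.507,-.0975,.205,-80.3)],[8])
E
```

```text
10.675 [ 0.6614 -0.3664  0.2253] -80.25 0.08725499709464342
[[-1.46, 0.53, 0.1, 0.0], [-2.91, 1.07, 0.21, 0.0], [-4.37, 1.6, 0.31, 0.0], [-5.82, 2.13, 0.41, 0.01], [-7.28, 2.67, 0.52, 0.01], [-8.73, 3.2, 0.62, 0.01], [-10.19, 3.73, 0.72, 0.01], [-11.64, 4.27, 0.83, 0.01]]
```

```bash
python3 -m crank '[[[-1.5,0.5,0,0],[-3,1.1,0.2,0],[-4.4,1.6,0.3,0],[-5.8,2.1,0.4,0],[-7.3,2.7,0.5,0],[-8.7,3.2,0.6,0],[-10.2,3.7,0.7,0],[-11.65,4.3,0.8,0],[-11.65,4.3,0.8,0],[-11.65,4.3,0.8,0]]]' 0.64; python3 - <<'E'
from h import *
T,s=pose();print(s['eef_pos'],s['ee_rot'],s['width'])
for n in ['wrist','top']:
    p,d,X=cloud(n);save(p,n+'3.png');hsv=cv2.cvtColor(p,cv2.COLOR_RGB2HSV).astype(int)
    L=(X[...,:3]-[.6126,-.0795,0])
    a=np.radians(9.7);bx=L[...,0]*np.cos(a)+L[...,1]*np.sin(a);by=-L[...,0]*np.sin(a)+L[...,1]*np.cos(a)
    m=(abs(X[...,2]-.127)<.012)&(bx<-.095)&(bx>-.13)&(abs(by)<.06)
    if m.sum()>3:
        q=X[m];print(n,m.sum(),q.mean(0),'bx',np.percentile(bx[m],[2,50,98]),'by',np.percentile(by[m],[2,98]),'z',np.percentile(q[:,2],[50,95]))
        A=np.polyfit(q[:,1],q[:,0],1);print('bar slope deg',np.degrees(np.arctan(A[0])))
E
```

```text
t: 11.92
eef_pos: [0.5062, -0.0957, 0.2072]
ee_rot: [-3.14, -0.0, -1.396]
force: [0.4, -0.3, 0.5]
width: 0.0317
gripper_force: 0.0
[ 0.50617257 -0.09567665  0.20720168] [-3.14018568e+00 -1.31302304e-04 -1.39610106e+00] 0.03169695474949237
wrist 1432 [ 0.51002384 -0.10439755  0.12835784] bx [-0.11086781 -0.10573119 -0.09654256] by [-0.05462395  0.04707903] z [0.12860808 0.13013008]
bar slope deg -9.777667142886315
```

View pics/wrist3.png

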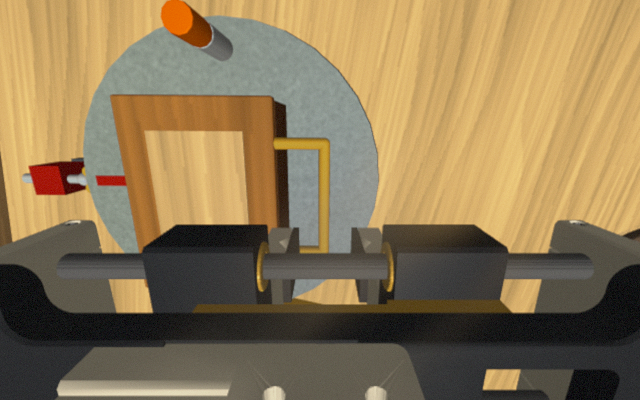

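The bar (col 324, rows 145–250) lies midway between the fingers (cols 295 and 355), and there is room to the lid edge. I'll go down and close.

```bash
python3 -m crank '[[[0,0,1,0],[0,0,2,0],[0,0,3,0],[0,0,3.6,0],[0,0,4.1,0],[0,0,4.1,0]]]'; python3 -m crank '[[[0,0,0,0],[0,0,0,0],[0,0,0,0],[0,0,0,0],[0,0,0,0],[0,0,0,0]]]' 1 30; python3 - <<'E'
from h import *
T,s=pose();e=np.array([np.cos(np.radians(9.7)),np.sin(np.radians(9.7)),0]);z0=s['eef_pos'][2]
print(s['eef_pos'])
for d in list(range(0,61,5)):
    a=np.radians(d);b=e*.172*(1-np.cos(a))+np.array([0,0,.172*np.sin(a)])
    print(d,(T[:3,:3].T@b/.025).round(2))
E
```

```text
t: 12.78
eef_pos: [0.5057, -0.0965, 0.1034]
ee_rot: [3.14, 0.0, -1.398]
force: [-1.2, -0.2, -0.0]
width: 0.0317
gripper_force: 0.0
t: 13.52
eef_pos: [0.5075, -0.0961, 0.1048]
ee_rot: [-3.139, -0.0, -1.398]
force: [5.4, 0.1, -0.6]
width: 0.0087
gripper_force: 30.0
[ 0.50748287 -0.09605527  0.10475101]
0 [0. 0. 0.]
5 [ 0.   -0.03 -0.6 ]
10 [ 0.   -0.11 -1.19]
15 [ 0.   -0.24 -1.78]
20 [ 0.   -0.42 -2.35]
25 [ 0.   -0.65 -2.91]
30 [ 0.   -0.93 -3.44]
35 [ 0.01 -1.26 -3.94]
40 [ 0.01 -1.62 -4.42]
45 [ 0.01 -2.03 -4.86]
50 [ 0.01 -2.47 -5.26]
55 [ 0.01 -2.95 -5.63]
60 [ 0.02 -3.46 -5.95]
```

```bash
python3 -m crank '[[[0,-0.05,0,0],[0,-0.05,-0.6,0],[0,-0.15,-1.2,0],[0,-0.25,-1.8,0],[0,-0.45,-2.35,0],[0,-0.7,-2.9,0],[0,-0.95,-3.45,0],[0,-0.95,-3.45,0]]]'; python3 - <<'E'
from h import *
T,s=pose();print(s['eef_pos'],s['force'])
e=np.array([np.cos(np.radians(9.7)),np.sin(np.radians(9.7)),0]);H=np.r_[.6126,-.0795,.124]+.065*e
g=s['eef_pos']+[0,0,.0188];v=g-H;print('r',np.hypot(v@e,v[2]),'ang',np.degrees(np.arctan2(v[2],-v@e)))
for d in [35,40,45,50,55,60]:
    a=np.radians(d);b=H-e*.172*np.cos(a)+np.array([0,0,.172*np.sin(a)])
    print(d,(T[:3,:3].T@(b-g)/.025).round(2))
E
```

```text
t: 14.52
eef_pos: [0.5353, -0.0912, 0.1912]
ee_rot: [-3.131, -0.001, -1.397]
force: [24.0, -2.5, -19.1]
width: 0.0089
gripper_force: 30.0
[ 0.5353369  -0.09119758  0.19124456] [ 24.02977506  -2.49574448 -19.08112305]
r 0.16700209439578442 ang 31.012859537270696
35 [ 0.06 -0.09 -0.5 ]
40 [ 0.06 -0.46 -0.98]
45 [ 0.06 -0.88 -1.41]
50 [ 0.07 -1.32 -1.81]
55 [ 0.07 -1.8  -2.17]
60 [ 0.07 -2.31 -2.49]
```

```bash
cat >> h.py <<'E'
def lid(name):
    p,d,X=cloud(name);a=np.radians(9.7)
    L=X-[.6126,-.0795,0];bx=L[...,0]*np.cos(a)+L[...,1]*np.sin(a);by=-L[...,0]*np.sin(a)+L[...,1]*np.cos(a);z=X[...,2]
    hsv=cv2.cvtColor(p,cv2.COLOR_RGB2HSV).astype(int)
    ld=np.hypot(bx-.065,z-.124)
    m=(bx<.075)&(bx>-.08)&(abs(by)<.09)&(z>.122)&(ld<.14)&(hsv[...,1]>60)&(hsv[...,0]<25)
    q=np.stack([bx[m],by[m],z[m]],1)
    best=None;rng=np.random.default_rng(0)
    for _ in range(400):
        s=q[rng.choice(len(q),3,False)];n=np.cross(s[1]-s[0],s[2]-s[0])
        if np.linalg.norm(n)<1e-6: continue
        n/=np.linalg.norm(n);k=abs((q-s[0])@n)<.003
        if best is None or k.sum()>best.sum(): best=k
    q=q[best];c=q.mean(0);n=np.linalg.svd(q-c)[2][2];n*=np.sign(n[2])
    print(name,m.sum(),best.sum(),'normal',n.round(3),'angle',np.degrees(np.arctan2(n[0],n[2])).round(2),'hinge-line dist',((np.r_[.065,0,.124]-c)@n).round(4),'range',q.min(0).round(3),q.max(0).round(3))
    return p
E
python3 - <<'E'
from h import *
for n in ['wrist','side','top']:
    p=lid(n);save(p,n+'4.png')
im=cv2.imread('pics/side4.png')[150:290,280:440];cv2.imwrite('pics/s4.png',cv2.resize(im,None,fx=4,fy=4,interpolation=2))
E
```

```text
wrist 19367 18388 normal [ 0.515 -0.007  0.857] angle 30.97 hinge-line dist -0.0089 range [-0.052 -0.089  0.128] [0.072 0.086 0.203]
side 261 180 normal [ 0.5   -0.032  0.865] angle 30.03 hinge-line dist -0.0094 range [-0.053 -0.09   0.131] [0.064 0.047 0.199]
top 654 439 normal [ 0.522 -0.003  0.853] angle 31.44 hinge-line dist -0.0076 range [-0.    -0.088  0.128] [0.07  0.086 0.174]
```

View pics/s4.png

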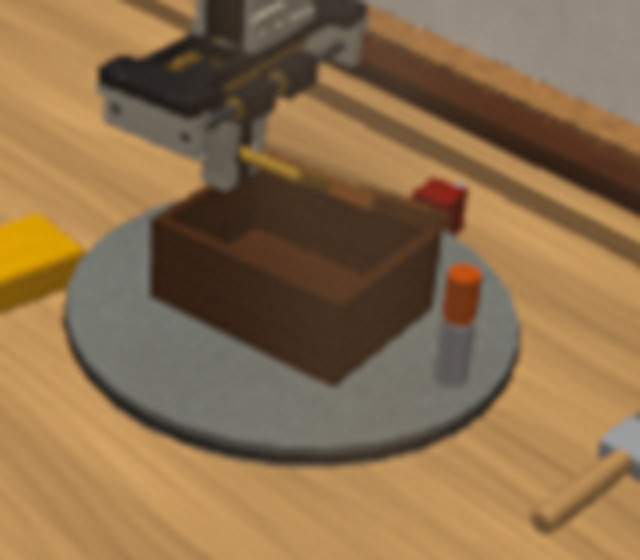

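View pics/wrist4.png

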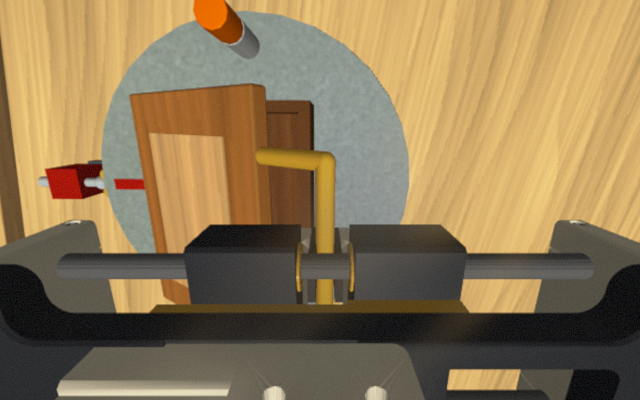

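Lid angle is about 31° from three cameras, and the handle is held well between the pads (col 325). The arm is pulling outward about 25 N, so I'll ease inward before continuing.

```bash
python3 -m crank '[[[0,-0.1,0,0],[0,-0.2,0,0],[0,-0.2,0,0],[0,-0.2,0,0]]]'; cat >> h.py <<'E'
def st(R=.172,ds=()):
    T,s=pose();e=np.array([np.cos(np.radians(9.7)),np.sin(np.radians(9.7)),0]);H=np.r_[.6126,-.0795,.124]+.065*e
    g=s['eef_pos']+T[:3,2]*-.0188;v=g-H;r=np.hypot(v@e,v[2]);a0=np.arctan2(v[2],-v@e)
    print(s['t'],s['force'].round(1),'r',r.round(4),'ang',np.degrees(a0).round(2),s['width'])
    for d in ds:
        a=np.radians(d);b=e*r*(np.cos(a0)-np.cos(a))+np.array([0,0,r*(np.sin(a)-np.sin(a0))]);print(d,(T[:3,:3].T@b/.025).round(2))
E
python3 - <<'E'
from h import *
st(ds=[35,40,45,50]); lid('wrist')
E
```

```text
t: 15.18
eef_pos: [0.5343, -0.0914, 0.1897]
ee_rot: [3.141, 0.0, -1.398]
force: [6.4, -0.7, -7.5]
width: 0.0091
gripper_force: 30.0
15.175 [ 6.4 -0.7 -7.5] r 0.1671 ang 30.37 0.00910177104131513
35 [ 0.   -0.29 -0.46]
40 [ 0.   -0.65 -0.92]
45 [ 0.   -1.04 -1.35]
50 [ 0.   -1.47 -1.74]
wrist 20207 19183 normal [ 0.507 -0.007  0.862] angle 30.46 hinge-line dist -0.0088 range [-0.053 -0.089  0.128] [0.071 0.086 0.201]
```

```bash
python3 -m crank '[[[0,-0.35,-0.45,0],[0,-0.7,-0.9,0],[0,-1.1,-1.35,0],[0,-1.1,-1.35,0],[0,-1.1,-1.35,0]]]'; python3 - <<'E'
from h import *
st(ds=[50,55,60]); lid('wrist')
E
```

```text
t: 15.85
eef_pos: [0.5617, -0.0868, 0.2239]
ee_rot: [3.141, -0.0, -1.398]
force: [4.6, -2.9, -7.2]
width: 0.0087
gripper_force: 30.0
15.85 [ 4.6 -2.9 -7.2] r 0.1663 ang 45.56 0.008682605474660498
50 [ 0.   -0.38 -0.35]
55 [ 0.   -0.84 -0.7 ]
60 [ 0.   -1.33 -1.01]
wrist 12529 11410 normal [ 0.702 -0.014  0.712] angle 44.59 hinge-line dist -0.0104 range [-0.03  -0.089  0.127] [0.074 0.036 0.228]
```

```bash
python3 -m crank '[[[0,-0.4,-0.35,0],[0,-0.9,-0.75,0],[0,-1.45,-1.1,0],[0,-1.45,-1.1,0],[0,-1.45,-1.1,0],[0,-1.45,-1.1,0]]]'; python3 - <<'E'
from h import *
st()
for n in ['wrist','side','top']:
    try: p=lid(n)
    except Exception as x: print(n,x)
    save(arm.grab_frame(n)[0],n+'5.png')
E
```

```text
t: 16.65
eef_pos: [0.5965, -0.0809, 0.2504]
ee_rot: [3.139, 0.0, -1.399]
force: [4.0, -4.8, -10.7]
width: 0.0086
gripper_force: 30.0
16.65 [  4.   -4.8 -10.7] r 0.1663 ang 60.81 0.008567130029844088
wrist 8267 7053 normal [ 0.855 -0.013  0.519] angle 58.75 hinge-line dist -0.0119 range [-0.001 -0.089  0.126] [0.075 0.036 0.249]
side 1258 1118 normal [0.866 0.001 0.499] angle 60.05 hinge-line dist 0.0038 range [-0.007 -0.09   0.122] [0.064 0.087 0.242]
top 22 21 normal [-0.033  0.006  0.999] angle -1.87 hinge-line dist -0.0035 range [-0.065 -0.082  0.122] [-0.022  0.081  0.126]
```

```bash
python3 -m crank '[[[0,-0.1,0,0],[0,-0.1,0,0],[0,-0.1,0,0],[0,-0.1,0,0],[0,-0.1,0,0],[0,-0.1,0,0],[0,-0.1,0,0],[0,-0.1,0,0]]]'; python3 - <<'E'
from h import *
st()
for n in ['wrist','wrist','side','side']: p=lid(n)
save(p,'side6.png');im=cv2.imread('pics/side6.png')[130:320,170:500];cv2.imwrite('pics/s6.png',cv2.resize(im,None,fx=2.4,fy=2.4,interpolation=2))
p,d,X=cloud('top')
for th in ['sander','brush','varnish','glue','tin']:
    for q in arm.trace(th,'top')[:1]: print(th,np.nanmedian(X[q['mask']],0).round(3))
m=cv2.cvtColor(p,cv2.COLOR_RGB2HSV).astype(int);C=np.array([.6126,-.0795])
k=((m[...,0]<6)|(m[...,0]>172))&(m[...,1]>150)&(abs(X[...,2]-.049)<.008)&(np.hypot(X[...,0]-C[0],X[...,1]-C[1])<.165)
w=X[k].mean(0)[:2]-C;print('stripe',k.sum(),np.degrees(np.arctan2(w[1],w[0])))
E
```

```text
t: 17.95
eef_pos: [0.5993, -0.0804, 0.2517]
ee_rot: [3.141, -0.0, -1.398]
force: [-0.2, -4.4, -3.4]
width: 0.0088
gripper_force: 30.0
17.95 [-0.2 -4.4 -3.4] r 0.1661 ang 61.9 0.008804386665779047
wrist 7969 6849 normal [ 0.863 -0.013  0.506] angle 59.61 hinge-line dist -0.0123 range [ 0.001 -0.089  0.127] [0.075 0.035 0.25 ]
wrist 7972 6872 normal [ 0.863 -0.015  0.504] angle 59.71 hinge-line dist -0.0122 range [ 0.002 -0.089  0.127] [0.075 0.035 0.25 ]
side 1304 1171 normal [ 0.876 -0.001  0.483] angle 61.11 hinge-line dist 0.0037 range [-0.006 -0.09   0.122] [0.064 0.087 0.245]
side 1301 1162 normal [0.876 0.001 0.482] angle 61.2 hinge-line dist 0.0039 range [-0.006 -0.09   0.122] [0.063 0.088 0.244]
sander [ 0.547 -0.102  0.049]
brush [ 0.724 -0.325  0.017]
varnish [0.596 0.446 0.148]
glue [0.459 0.443 0.114]
tin [ 0.646 -0.483  0.036]
stripe 12 9.594913918573486
```

View pics/s6.png

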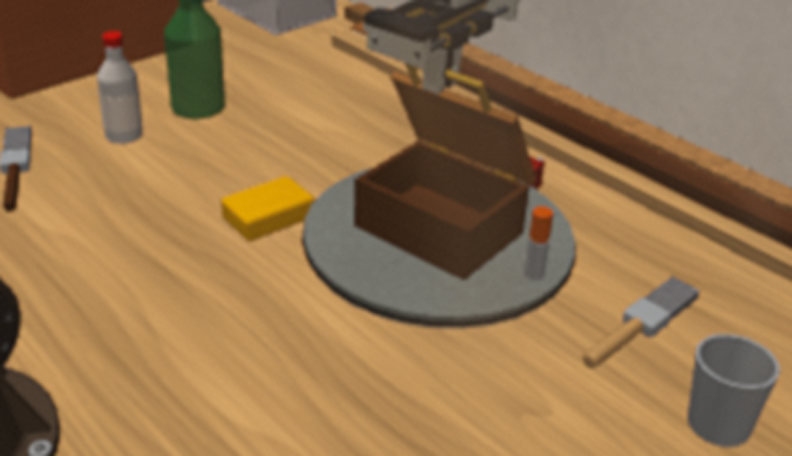

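The lid stands at about 60° (59.7° from the wrist camera, 61.1° from the side), held by the handle (470,80). The table is still in the detent (stripe at 9.6°), and the sander, brush, bottles and tin are where they were.

```bash
python3 -c "
from station import arm
print(arm.job_done())"
```

```text
the job is handed in; nothing more can be done
None
```

The turntable is in its detent with the handle facing the robot, the lid is held by its handle at about 60° (59.7° and 61.1° on the two cameras), nothing else on the bench appears to have moved, and the job is handed in.

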